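Uncover the lower sample canister in a hot lab

TASK

Take the blue-banded canister off the top of the stack and stand it upright on the white paper in the steel tray. Then lift off the yellow spacer plate that was under it and lay it squarely on the pile of yellow spacer plates, edges lined up either way round, without shoving the pile aside.

Things in the scene. Friction and masses are not known exactly. Their poses are not given: they have to be found in the camera images.
- canister: Brushed metal sample canister with blue band and blue top, a cylinder 46 mm in diameter, 45 mm tall, about 0.3 kg, standing loose on the yellow spacer plate at the top of the stack. Origin: centre of its underside, z up. A like one with red marks stands alone on the table, not wanted; one with black marks is clamped in the stack's base under the plate and stays.
- spacer: Yellow rigid plate in the stack, 100 (x) by 60 (y) by 12 mm thick, about 0.09 kg, loose, flat, its underside 57 mm above the table on the clamped lower canister (46 mm dia, centred within 5 mm). It overhangs freely all round; below are only 20 mm clamp blocks at that canister's x sides, up to 30 mm high, and a 120 mm square foot (18 mm high with bolts). Origin: centre of its underside.
- pile: Top plate of the pile of yellow spacer plates: also 100 (x) by 60 (y) by 12 mm, loose, flat, its underside 40 mm above the table, on another yellow plate fixed to a low grey stand 36 mm wide (y). Origin: centre of its underside; its upper face is 12 mm above that. A like stand with grey plates is not the right pile.
- tray: Fixed square open metal tray, 160 by 160 mm outside, rim 18 mm high, walls 4 mm, with a 90 by 90 mm white paper pad in its middle. Origin at the centre of the tray's underside, on the table; x and y along its sides; the top of the pad is 6 mm above the origin.
There are look-alikes about, which are no part of the job. Leave any green look-alike of the canister alone. What is shaped like the spacer but pink is not meant.

How it is judged:
On the way, in this order (a step that is already met when the one before it is completed fails the run):
1. the canister stands upright on the white paper in the tray (x of canister in the frame of tray between -0.045 and 0.045 m and y of canister in the frame of tray between -0.045 and 0.045 m and z of canister in the frame of tray below 0.01 m and angle between canister's own z axis and vertical below 0.15 rad), for 0.2 s.
2. the spacer plate lies squarely on the yellow pile (horizontal distance between spacer and pile below 0.015 m and angle between the x axis of spacer and the x axis of pile, either way round below 0.18 rad and z of spacer in the frame of pile between 0.008 and 0.016 m), for 0.2 s.
At the end, for the whole second after the job is handed in: Canister upright (0.15 rad) on the white pad, centre within 45 mm of the tray's centre along each side; spacer flat on the yellow pile's top plate, centres within 15 mm, long sides within 0.18 rad either way round; that plate within 15 mm of its start; both at rest (all of step 1 and all of step 2 and angle between spacer's own z axis and vertical below 0.1 rad and distance of pile from where it was at the start of the episode below 0.015 m and linear speed of each of canister, spacer below 0.02 m/s); the robot touches nothing.
It also fails if it takes over 64 s, if anything falls off the work surface, if the arm or the gripper's body presses on something with over 40 N, if the wrist force passes 120 N, or if a joint passes its speed limit or range.

ROBOT

A 6-joint arm with a two-finger parallel gripper is mounted at the origin on the work surface. World frame = base frame: x ahead of the robot, y to its left, z up, the work surface at z = 0. Lengths are in m, angles in rad, forces in N, time in s.
With the tool pointing down it reaches from about 0.225 to 0.875 m from the base axis. Payload 3.4 kg.
Tool frame: the origin (TCP) lies at the very end of the fingers, on their centre line; the grasp point (between the pads) lies manip.hold_point_z behind it (manip.hold_point_z is the distance from the TCP to the grasp point, in m); x points along the fingers, y is the direction in which the jaws open and shut, and the axes are right-handed (so a half turn about x gives the same grasp; the last joint's range is limited). The gripper opens to 85 mm and grips with 20 to 120 N. Pads are 22 mm wide; open, the fingers measure 114 mm over their backs; the gripper's body (76 mm by 85 mm) begins 54 mm behind the grasp point. The pads swing forward as they close: fully open they stand 13 mm farther back than shut.
Start: joints at [-1.376, 0.276, 1.505, -0, 1.361, -0.121], TCP at [0.179, -0.547, 0.231] pointing down, gripper open.
Joint ranges: [-2.89, 2.89], [-0.75, 2.08], [0.22, 2.7], [-1.18, 4.32], [0.11, 2.71], [-2.7, 2.7]. Speed limits (rad/s): [2.57, 2.57, 3.14, 3.14, 3.14, 3.14].

INTERFACE

Orientations are given as a unit quaternion [w, x, y, z].
In Python, from rig import manip gives the robot as it stands.
- The arm moves only by the tool step_arm, never from a script. Its argument "targets" is a list of rows, each a list of 2 entries, a list of its own where there are three numbers: the shift along the tool's x, y, z in mm, then the turn about the tool's x in degrees. A call has 1 to 20 rows; each row is the pose to reach, as a shift and turn from the pose commanded when the call began, along the tool's axes at that moment; what a row does not reach only later rows make up. A row lasts 1/10 s, in which the tool goes at most 50 mm and 8.59 degrees, less where a joint would pass 70% of its speed; a pose out of reach is approached as far as the arm can. A call with a gripper value outside its range is refused whole. "grip" is the closure, from 0 (fully open) to 1 (shut), set as the call begins (left out, the last holds). The fingers move at their own pace and stop on an object; "grip_force" is the grip in N (left out, the last holds). Time passes only in rows, so rows that repeat a pose let the fingers close. It gives the time, the measured TCP pose, the force and the opening at its end, in the units of the state.
- manip.get_state(): the state, without advancing time (a new reading comes with each control period).
- manip.get_image(name): name is "side" or "top" or "wrist"; returns a dict with "image" (384x512x3 uint8, red, green, blue), "fx", "fy", "cx", "cy" (pixels), "pose" (4x4, takes a point from camera to world coordinates). Camera axes: x right, y down, z forward; pixel columns grow to the right and rows downward; lengths in m; the calibration is good to about 2 mm. A picture is of the moment at which its call begins. There is no depth.
- manip.sign_off(): hands the job in, once; it reports no verdict.
Trained networks look in a picture, given as the dict that the camera call returned (one of the last four; its "shot" number tells which), for a name from the list of things; names that differ only in an ending like _2 or _b are one class to them, and where a whole thing is asked for, a point or a joint stands for the part that bears it (a point fixed in the world has none). Each returns a list of dicts, best first, with "confidence" (0 to 1); they miss things now and then, are a little off and sometimes report something else, mostly with a low value. They report only what shows in the picture. A call takes as long as a camera call. They do not tell look-alikes from the thing itself.
- manip.search_frame(picture, thing): "xyz" ([x, y, z] in m, in world coordinates, good to about 4 mm: the middle of the surface that is visible of it).
- manip.regions_of(picture, thing): "region" (384x512 bool, what is visible of it).
The state is a dict: "clock": time; "qpos": joint angles; "qd": joint speeds; "effort": joint torques, N m; "position": TCP position; "ee_rot": TCP orientation; "contact_force": force on the tool from outside, world axes, zero at the start; "moment": the same for the moment, N m; "width": finger opening in m.
Only numpy, scipy, OpenCV 4.12 (cv2) and the standard library are available. Lean on these libraries where they do the work, as an engineer would, in place of code of your own. Each camera call takes 0.05 s, during which the arm holds its last target.

## Working session

There is one attempt and no reset: what is moved stays moved. The work goes in short steps, Python scripts to look and compute and a tool call to move; the robot and the scene stay as the last step left them, time stands still between calls to the robot, and variables do not carry over. Pictures are saved under pics/ and viewed, and the job is handed in when it is done.

Besides the shell and the picture viewer there is one more tool, called after ">>>" as name(argument=value, ...) on one line, values as JSON. step_arm: Moves the arm, as the interface text tells. Its arguments: {"type":"object","properties":{"targets":{"type":"array"},"grip":{"type":"number"},"grip_force":{"type":"number"}},"required":["targets"]}

```bash
ls; mkdir -p pics; cat > h.py <<'E'
import numpy as np, cv2
from rig import manip
def snap(n,fn):
    p=manip.get_image(n); cv2.imwrite('pics/'+fn+'.png',p['image'][:,:,::-1]); return p
def proj(p,X):
    T=np.linalg.inv(np.array(p['pose'])); c=T[:3,:3]@np.array(X,float)+T[:3,3]
    return np.array([p['fx']*c[0]/c[2]+p['cx'],p['fy']*c[1]/c[2]+p['cy']])
def ray(p,u,v,z):
    P=np.array(p['pose']); d=P[:3,:3]@np.array([(u-p['cx'])/p['fx'],(v-p['cy'])/p['fy'],1]); o=P[:3,3]
    return o+d*(z-o[2])/d[2]
E
python3 - <<'E'
from h import *
for n in ['top','side','wrist']:
    p=snap(n,n+'0'); print(n,np.round(p['pose'],3).tolist(),p['fx'],p['cx'])
    for t in ['canister','spacer','pile','tray']:
        print(t,[(np.round(d['xyz'],3).tolist(),round(d['confidence'],2),np.round(proj(p,d['xyz'])).tolist()) for d in manip.search_frame(p,t)])
s=manip.get_state(); print(s)
print(manip.hold_point_z)
E
```

```text
pics
top [[-0.002, -0.998, 0.058, 0.418], [-1.0, 0.001, -0.018, 0.017], [0.017, -0.058, -0.998, 1.098], [0.0, 0.0, 0.0, 1.0]] 360.5158429283335 255.83318966512851
canister [([0.608, 0.103, 0.117], 0.82, [218.0, 147.0]), ([0.593, 0.236, 0.043], 0.78, [175.0, 157.0])]
spacer [([0.353, 0.166, 0.008], 0.79, [200.0, 238.0]), ([0.59, 0.101, 0.071], 0.58, [220.0, 156.0]), ([0.5, -0.385, 0.054], 0.3, [387.0, 188.0])]
pile [([0.502, -0.385, 0.053], 0.84, [387.0, 187.0])]
tray [([0.617, -0.124, 0.004], 0.89, [296.0, 151.0])]
side [[-0.958, -0.198, 0.209, 0.235], [-0.288, 0.688, -0.666, 0.87], [-0.012, -0.698, -0.716, 1.019], [0.0, 0.0, 0.0, 1.0]] 495.67631168864864 250.31501765220082
canister [([0.603, 0.117, 0.11], 0.81, [200.0, 205.0]), ([0.594, 0.25, 0.046], 0.6, [186.0, 264.0])]
spacer [([0.592, 0.115, 0.073], 0.93, [206.0, 215.0]), ([0.35, 0.17, 0.01], 0.9, [293.0, 270.0])]
pile [([0.498, -0.383, 0.055], 0.96, [288.0, 112.0])]
tray [([0.615, -0.124, 0.007], 0.93, [228.0, 170.0])]
wrist [[0.31, -0.913, -0.264, 0.245], [-0.951, -0.298, -0.086, -0.525], [0.0, 0.278, -0.961, 0.373], [0.0, 0.0, 0.0, 1.0]] 317.5633071941593 255.28399645529032
canister []
spacer []
pile []
tray []
{'clock': 0.75, 'qpos': array([-1.37600195e+00,  2.75870056e-01,  1.50491268e+00,  1.36525126e-05,
        1.36070685e+00, -1.21035220e-01]), 'qd': array([-3.91579915e-04, -9.17250289e-05,  1.25253518e-03, -2.32243496e-04,
        7.17326327e-04,  7.49699862e-04]), 'effort': array([-8.93506894e-04, -4.16562188e+01, -2.46072167e+01, -3.81444588e-04,
       -1.79061899e-04, -1.44261588e-05]), 'position': array([ 0.17858247, -0.5465878 ,  0.23134004]), 'ee_rot': array([ 0.11123436,  0.69831472,  0.11116188, -0.69830259]), 'contact_force': array([0.00318265, 0.89167842, 0.47981901]), 'moment': array([-0.00265006, -0.01117835, -0.05166169]), 'width': 0.08548536777673069}
0.0187
```

View pics/top0.png

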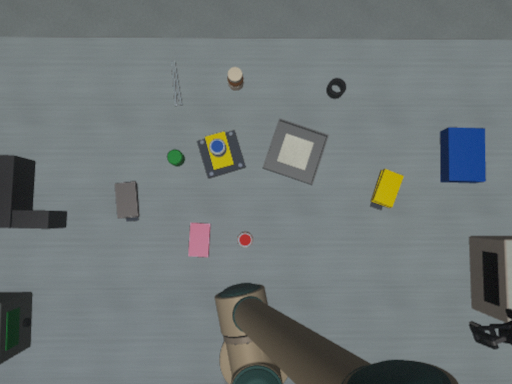

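View pics/side0.png

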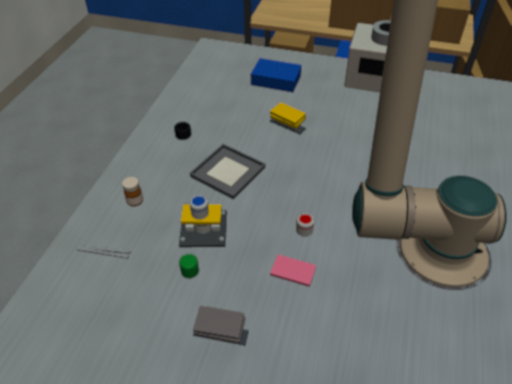

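Top view (pixels):
- **Canister candidates:** blue-topped on the stack at (218,147), green at (175,157), red at (245,240). I choose the blue one.
- **Plate candidates:** yellow on the stack at (218,152), pink at (200,240). I choose the yellow one.
- **Pile candidates:** yellow at (387,188), grey at (126,200). I choose the yellow one.
- **Tray:** at (296,151).

Next I'll check a close crop and measure orientations.

```bash
python3 - <<'E'
from h import *
p=manip.get_image('top'); im=p['image']
q=manip.get_image('side')
a=cv2.resize(im[110:230,150:410],None,fx=3,fy=3,interpolation=cv2.INTER_CUBIC)
b=cv2.resize(q['image'][160:280,150:280],None,fx=3,fy=3,interpolation=cv2.INTER_CUBIC)
cv2.imwrite('pics/cropt.png',a[:,:,::-1]);cv2.imwrite('pics/crops.png',b[:,:,::-1])
def an(pp,t,z,u0):
    best=min(manip.regions_of(pp,t),key=lambda d:np.hypot(*(np.array(np.nonzero(d['region']))[::-1].mean(1)-u0)))
    return best['region']
def rect(pp,m,z):
    v,u=np.nonzero(m); P=np.array([ray(pp,a+.0,b+.0,z)[:2] for a,b in zip(u,v)])
    r=cv2.minAreaRect((P*1000).astype(np.float32)); print(len(u),np.round([u.mean(),v.mean()],1),np.round(cv2.boxPoints(r),0).tolist(),np.round(r[0],1),np.round(r[1],1),round(r[2],1))
hsv=cv2.cvtColor(im,cv2.COLOR_RGB2HSV)
Y=(abs(hsv[:,:,0].astype(int)-25)<8)&(hsv[:,:,1]>170)
from itertools import product
for nm,sl,z in [('spacer',np.s_[125:175,195:240],.069),('pile',np.s_[160:215,365:410],.052)]:
    for vmin in (80,200):
        m=np.zeros_like(Y); m[sl]=(Y&(hsv[:,:,2]>vmin))[sl]; print(nm,vmin); rect(p,m,z)
W=(hsv[:,:,2]>190)&(hsv[:,:,1]<60); m=np.zeros_like(W); m[120:185,265:328]=W[120:185,265:328]; print('pad');rect(p,m,.006)
B=(abs(hsv[:,:,0].astype(int)-110)<12)&(hsv[:,:,1]>120); m=np.zeros_like(B); m[130:165,200:240]=B[130:165,200:240]; print('blue');rect(p,m,.114)
for n,c,pp in (('spacer',(218,152),p),('pile',(387,188),p),('spacer',(206,215),q)):
    m=an(pp,n,0,np.array(c)); print('net',n); rect(pp,m,.069 if n=='spacer' else .052)
E
```

```text
spacer 80
433 [219.7 152.2] [[552.0, 120.0], [568.0, 63.0], [663.0, 90.0], [647.0, 147.0]] [607.1 105. ] [98.9 59. ] 15.8
spacer 200Traceback (most recent call last):
  File "<stdin>", line 18, in <module>
  File "<stdin>", line 12, in rect
cv2.error: OpenCV(4.12.0) /io/opencv/modules/imgproc/src/convhull.cpp:143: error: (-215:Assertion failed) total >= 0 && (depth == CV_32F || depth == CV_32S) in function 'convexHull'
```

View pics/cropt.png

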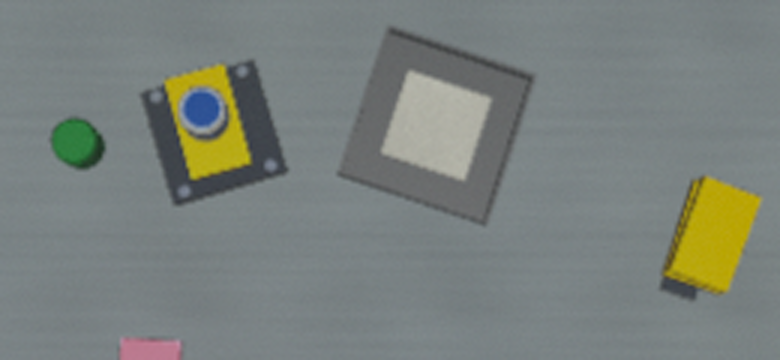

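View pics/crops.png

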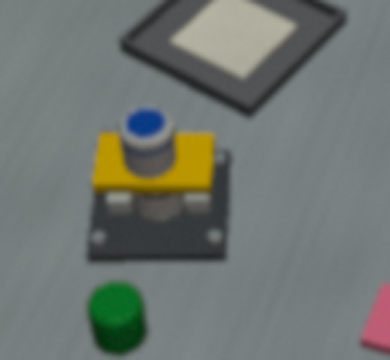

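The crops confirm the choice. The blue-topped metal canister stands on the yellow plate (crop 203,110), a little towards its far end, and the white pad and yellow pile are clear. Next I'll finish the measurements.

```bash
python3 - <<'E'
from h import *
p=manip.get_image('top'); im=p['image']; q=manip.get_image('side')
def rect(pp,m,z,s=''):
    v,u=np.nonzero(m)
    if len(u)<9: print(s,'none');return
    P=np.array([ray(pp,a,b,z)[:2] for a,b in zip(u,v)])
    r=cv2.minAreaRect((P*1000).astype(np.float32)); print(s,len(u),np.round([u.mean(),v.mean()],1),'mean',np.round(P.mean(0)*1000),'rect',np.round(r[0],1),np.round(r[1],1),round(r[2],1))
def box(M,a,b,c,d):
    m=np.zeros_like(M); m[a:b,c:d]=M[a:b,c:d]; return m
for pp,bx in ((p,dict(s=(125,175,195,240),p=(160,215,365,410),w=(120,185,265,328),b=(130,165,200,240))),(q,dict(s=(195,235,170,225),p=(95,135,260,310),w=(145,195,195,260),b=(190,212,185,215)))):
    hsv=cv2.cvtColor(pp['image'],cv2.COLOR_RGB2HSV).astype(int)
    print(hsv[proj(pp,[.5,-.385,.052]).astype(int)[1],proj(pp,[.5,-.385,.052]).astype(int)[0]])
    Y=(abs(hsv[:,:,0]-25)<9)&(hsv[:,:,1]>150)
    for vm in (80,130,170):
        rect(pp,box(Y&(hsv[:,:,2]>vm),*bx['s']),.069,'spacer%d'%vm); rect(pp,box(Y&(hsv[:,:,2]>vm),*bx['p']),.052,'pile%d'%vm)
    W=(hsv[:,:,2]>165)&(hsv[:,:,1]<60); rect(pp,box(W,*bx['w']),.006,'pad')
    B=(abs(hsv[:,:,0]-110)<14)&(hsv[:,:,1]>110); rect(pp,box(B,*bx['b']),.114,'blue')
E
```

```text
[ 27 239 186]
spacer80 462 [219.6 152.1] mean [602. 103.] rect [607.2 105.1] [99.8 59.8] 15.5
pile80 778 [386.8 188. ] mean [ 499. -385.] rect [ 498.6 -385.6] [ 66.8 104.1] 70.4
spacer130 453 [219.4 152.1] mean [602. 103.] rect [607.4 105.4] [99.3 59.3] 15.4
pile130 728 [387.4 188.1] mean [ 499. -387.] rect [ 498.9 -386.2] [ 65.9 103.1] 70.4
spacer170 361 [220.  151.9] mean [603. 102.] rect [608.5 104.9] [96.2 55.8] 15.4
pile170 624 [388.3 187.6] mean [ 501. -390.] rect [ 500.5 -389.7] [55.9 96.3] 68.1
pad 779 [295.1 151.3] mean [ 616. -123.] rect [ 615.8 -122.7] [86.  86.2] 71.4
blue 106 [216.8 145.8] mean [611. 107.] rect [610.9 106.6] [30.5 29.8] 71.4
[ 24 255 183]
spacer80 509 [202.1 215.4] mean [602. 114.] rect [606.2 111.5] [99.6 64.2] 16.1
pile80 519 [287.5 114.7] mean [ 498. -373.] rect [ 496.8 -372.4] [ 80.  116.3] 68.5
spacer130 443 [202.4 214.5] mean [603. 111.] rect [607.5 108.4] [98.9 57.7] 16.1
pile130 358 [287.9 112.5] mean [ 499. -384.] rect [ 499.3 -378. ] [ 71.4 107.5] 68.5
spacer170 318 [202.2 213.4] mean [604. 108.] rect [609.4 105.5] [95.4 51.1] 16.1
pile170 291 [287.6 111.7] mean [ 501. -388.] rect [ 501.2 -388.5] [52.5 92.4] 68.5
pad 536 [227.4 170.6] mean [ 617. -122.] rect [ 616.5 -121.7] [82.1 82.7] 71.0
blue 87 [198.  200.5] mean [612. 107.] rect [611.7 108.1] [30.2 27.1] 16.1
```

```bash
cat >> h.py <<'E'
from scipy.spatial.transform import Rotation as Rn
def tool():
    s=manip.get_state(); w,x,y,z=s['ee_rot']; return np.array(s['position']),Rn.from_quat([x,y,z,w]).as_matrix(),s
def plan(xyz,yaw):
    """shift mm in tool axes, turn deg about tool x to bring jaw axis to yaw (deg, mod 180)"""
    p,R,s=tool(); d=R.T@(np.array(xyz)-p)*1000
    cur=np.degrees(np.arctan2(R[1,1],R[0,1])); dy=(yaw-cur+90)%180-90   # world yaw change
    sg=np.sign(R[2,0])  # tool x down -> -1
    print('shift',np.round(d,1),'turn',round(sg*dy,1),'jaw yaw now',round(cur,1),'q',np.round(s['qpos'],3),'t',round(s['clock'],2),'toolx',np.round(R[:,0],3))
E
python3 - <<'E'
from h import *
plan([.611,.107,.231],105.7)
print(np.round(tool()[1],3))
E
```

```text
shift [ 3.000e-01 -4.870e+02 -6.141e+02] turn 2.4 jaw yaw now -71.9 q [-1.376  0.276  1.505 -0.     1.361 -0.121] t 0.95 toolx [ 0. -0. -1.]
[[ 0.     0.311 -0.951]
 [-0.    -0.951 -0.311]
 [-1.     0.     0.   ]]
```

>>> step_arm(targets=[[[0, -487, -614], 2.4], [[0, -487, -614], 2.4], [[0, -487, -614], 2.4], [[0, -487, -614], 2.4], [[0, -487, -614], 2.4], [[0, -487, -614], 2.4], [[0, -487, -614], 2.4], [[0, -487, -614], 2.4], [[0, -487, -614], 2.4], [[0, -487, -614], 2.4], [[0, -487, -614], 2.4], [[0, -487, -614], 2.4], [[0, -487, -614], 2.4], [[0, -487, -614], 2.4], [[0, -487, -614], 2.4], [[0, -487, -614], 2.4], [[0, -487, -614], 2.4], [[0, -487, -614], 2.4], [[0, -487, -614], 2.4], [[0, -487, -614], 2.4]], grip=0, grip_force=40)

```text
clock: 2.95
position: [0.6104, 0.1058, 0.2315]
ee_rot: [-0.096, -0.7, -0.096, 0.701]
contact_force: [-0.2, 0.4, 0.2]
width: 0.0854
```

```bash
python3 - <<'E'
from h import *
p=snap('wrist','w1')
for t in ['canister','spacer','tray']:
    print(t,[(np.round(d['xyz'],3).tolist(),round(d['confidence'],2),np.round(proj(p,d['xyz'])).tolist()) for d in manip.search_frame(p,t)])
plan([.611,.107,.231],105.7); print(proj(p,[.611,.107,.114]))
E
```

```text
canister [([0.617, 0.107, 0.111], 0.96, [256.0, 174.0]), ([0.6, 0.227, 0.048], 0.68, [138.0, 144.0])]
spacer [([0.635, 0.105, 0.068], 0.9, [263.0, 146.0]), ([0.373, 0.156, 0.013], 0.6, [172.0, 317.0])]
tray [([0.618, -0.117, 0.006], 0.56, [433.0, 200.0])]
shift [ 0.7 -0.7 -0.5] turn -0.1 jaw yaw now -74.4 q [ 0.06   0.343  1.404 -0.     1.393  1.358] t 3.15 toolx [ 0. -0. -1.]
[253.91332885 180.66124716]
```

View pics/w1.png

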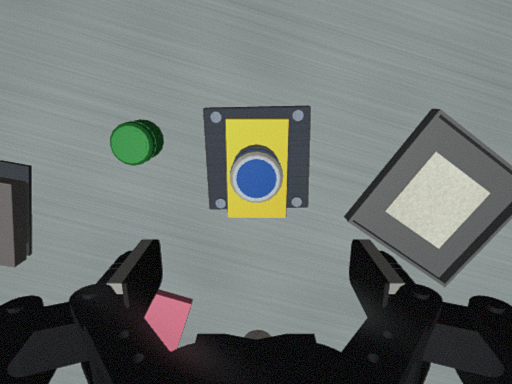

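The wrist view shows the blue-topped canister at (257,177), on the yellow plate spanning about (225..288, 119..218). The green canister is at (135,142).

```bash
cat >> h.py <<'E'
def mk(pp,kind,box):
    hsv=cv2.cvtColor(pp['image'],cv2.COLOR_RGB2HSV).astype(int)
    H,S,V=hsv[:,:,0],hsv[:,:,1],hsv[:,:,2]
    M={'y':(abs(H-26)<8)&(S>150)&(V>165),'b':(abs(H-110)<14)&(S>110),'w':(V>165)&(S<60)}[kind]
    m=np.zeros_like(M); a,b,c,d=box; m[a:b,c:d]=M[a:b,c:d]; return m
def rect(pp,m,z,s=''):
    v,u=np.nonzero(m); P=np.array([ray(pp,a,b,z)[:2] for a,b in zip(u,v)])
    r=cv2.minAreaRect((P*1000).astype(np.float32)); print(s,len(u),np.round([u.mean(),v.mean()],1),'mean',np.round(P.mean(0)*1000,1),'rect',np.round(r[0],1),np.round(r[1],1),round(r[2],1))
E
python3 - <<'E'
from h import *
p=manip.get_image('wrist')
rect(p,mk(p,'b',(140,220,220,300)),.114,'blue')
rect(p,mk(p,'y',(110,225,215,300)),.069,'spacer')
rect(p,mk(p,'w',(140,260,370,500)),.006,'pad')
E
```

```text
blue 1232 [256.3 177.6] mean [614.4 106.2] rect [618.1 106.6] [41.4 34.9] 15.6
spacer 3429 [257.4 163. ] mean [616.9 105.6] rect [610.5 104.3] [97.7 59.1] 15.5
pad 5101 [437.3 200.8] mean [ 618.9 -122.3] rect [ 617.5 -122.7] [89.5 89.6] 71.2
```

>>> step_arm(targets=[[[40, 0, -1.5], 0], [[80, 0, -1.5], 0], [[110, 0, -1.5], 0], [[130, 0, -1.5], 0], [[142, 0, -1.5], 0], [[149, 0, -1.5], 0], [[149, 0, -1.5], 0], [[149, 0, -1.5], 0]])

```text
clock: 4.0
position: [0.6133, 0.1074, 0.0833]
ee_rot: [0.097, 0.701, 0.096, -0.7]
contact_force: [0.2, -0.4, 1.3]
width: 0.0853
```

```bash
python3 - <<'E'
from h import *
p=snap('wrist','w2'); q=snap('side','s2')
cv2.imwrite('pics/s2c.png',cv2.resize(q['image'][140:270,130:300],None,fx=4,fy=4)[:,:,::-1])
print(manip.get_state()['position'])
E
```

```text
[0.61337777 0.10746621 0.08360945]
```

View pics/w2.png

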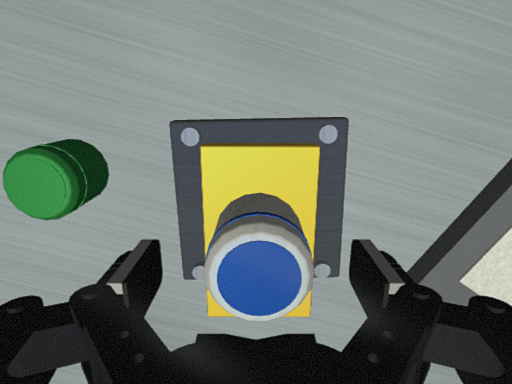

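View pics/s2c.png

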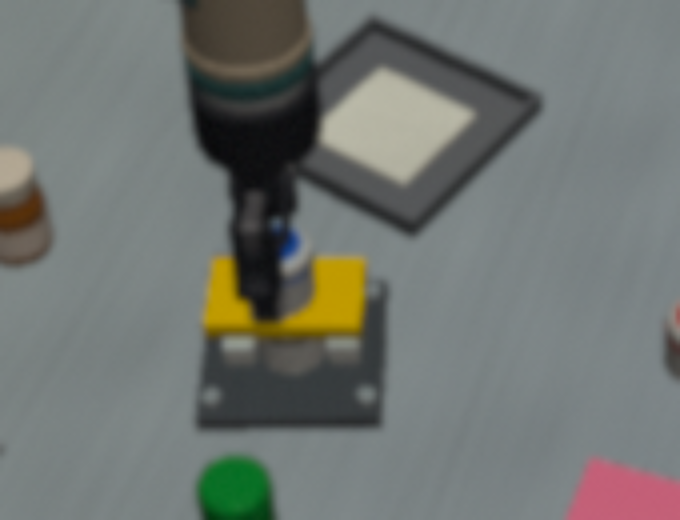

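```bash
python3 - <<'E'
from h import *
p=manip.get_image('wrist'); q=manip.get_image('side')
t=tool(); R=t[1]; pos=t[0]
for z in (.083,.102,.114):print(z,'w',proj(p,[pos[0],pos[1],z]),'s',proj(q,[pos[0],pos[1],z]))
for s in (-43,43):
  for b in (0,13,31): print(s,b,'tip w',proj(p,pos+R[:,1]*s/1000-R[:,0]*b/1000),'side',proj(q,pos+R[:,1]*s/1000-R[:,0]*b/1000),((proj(q,pos+R[:,1]*s/1000-R[:,0]*b/1000)-[130,140])*4))
rect(p,mk(p,'b',(235,325,205,310)),.114,'blue')
m=mk(p,'b',(235,325,205,310)); e=cv2.fitEllipse(max(cv2.findContours(m.astype(np.uint8),0,1)[0],key=len)); print(e, ray(p,*e[0],.114))
rect(p,mk(p,'y',(140,320,195,325)),.069,'y')
b=mk(q,'b',(190,215,185,215)); rect(q,b,.114,'side blue')
E
```

```text
0.083 w [254.90765068 244.17381227] s [198.58459129 208.98225064]
0.102 w [254.89086374 263.70301736] s [197.92649842 203.92726038]
0.114 w [254.87776633 278.93999579] s [197.50338719 200.67722803]
-43 0 tip w [167.41326962 244.5421647 ] side [196.99652313 221.84971368] [267.98609251 327.39885473]
-43 13 tip w [159.77619549 257.48648699] side [196.53503543 218.41782749] [266.14014173 313.67130995]
-43 31 tip w [146.70777877 279.63656632] side [195.88426762 213.57834614] [263.53707047 294.31338458]
43 0 tip w [342.39320232 244.48597963] side [200.07361162 196.52223538] [280.29444647 226.08894152]
43 13 tip w [349.9773305 257.4240889] side [199.65623093 193.06675424] [278.62492371 212.26701695]
43 31 tip w [362.9548587  279.56304462] side [199.06816619 188.19818542] [276.27266474 192.79274168]
blue 4960 [258.7 277.4] mean [614.  106.2] rect [614.3 107.3] [35.9 38.3] 15.7
((258.7525634765625, 277.6522521972656), (73.61953735351562, 83.20523071289062), 89.22664642333984) [0.61406058 0.10614879 0.114     ]
y 7928 [260.1 189.4] mean [636.2 111.2] rect [610.8 104.5] [97.9 59.1] 15.5
side blue 32 [201.  200.3] mean [605.1 104. ] rect [604.9 103.2] [13.9 24.7] 27.8
```

The fingers straddle the canister, whose top centre at (259,278) is within 1.5 mm of the jaw centre. Closing now.

>>> step_arm(targets=[[[1, 1.3, 0], 0], [[1, 1.3, 0], 0], [[1, 1.3, 0], 0], [[1, 1.3, 0], 0], [[1, 1.3, 0], 0], [[1, 1.3, 0], 0], [[1, 1.3, 0], 0], [[1, 1.3, 0], 0], [[1, 1.3, 0], 0], [[1, 1.3, 0], 0]], grip=1, grip_force=40)

```text
clock: 5.2
position: [0.613, 0.1059, 0.0816]
ee_rot: [0.097, 0.701, 0.096, -0.7]
contact_force: [-0.6, -2.8, 5.3]
width: 0.045
```

```bash
python3 - <<'E'
from h import *
p=snap('wrist','w3'); plan([.618,-.1225,.15],105.7);plan([.618,-.1225,.15],71.2)
print(manip.get_state()['width'])
E
```

```text
shift [-68.3 221.3  57. ] turn -0.0 jaw yaw now -74.3 q [ 6.000e-02  4.570e-01  1.616e+00 -1.000e-03  1.068e+00  1.357e+00] t 5.25 toolx [ 0.001 -0.    -1.   ]
shift [-68.3 221.3  57. ] turn 34.5 jaw yaw now -74.3 q [ 6.000e-02  4.570e-01  1.616e+00 -1.000e-03  1.068e+00  1.357e+00] t 5.25 toolx [ 0.001 -0.    -1.   ]
0.04478016339631874
```

View pics/w3.png

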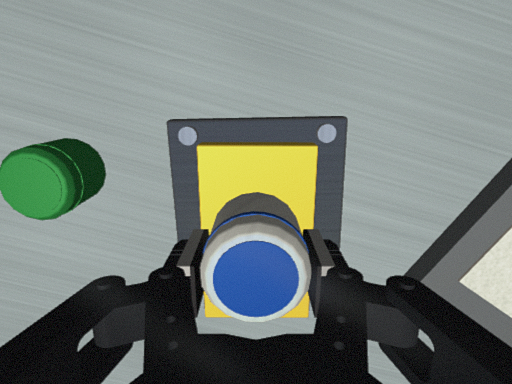

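Gripped at 45 mm. Now lift straight up and carry it to the tray.

>>> step_arm(targets=[[[-20, 0, 0], 0], [[-50, 0, 0], 0], [[-75, 0, 0], 0], [[-75, 0, 0], 0], [[-75, 40, 10], 5], [[-75, 80, 20], 12], [[-75, 120, 30], 19], [[-75, 160, 40], 26], [[-75, 195, 50], 31], [[-75, 215, 55.5], 34.5], [[-75, 221, 57], 34.5], [[-75, 221, 57], 34.5], [[-75, 221, 57], 34.5], [[-75, 221, 57], 34.5]])

```text
clock: 6.65
position: [0.6174, -0.1203, 0.1558]
ee_rot: [0.115, -0.697, 0.115, 0.698]
contact_force: [-0.0, -0.6, -3.8]
width: 0.0449
```

```bash
python3 - <<'E'
from h import *
p=snap('wrist','w4'); plan([.618,-.1225,.02],71.2)
print(manip.get_state()['width'])
rect(p,mk(p,'w',(0,384,0,512)),.006)
q=snap('side','s4')
E
```

```text
shift [136.    1.8  -1.2] turn 0.1 jaw yaw now -108.7 q [-0.303  0.404  1.501  0.     1.237  1.593] t 6.7 toolx [-0.001  0.001 -1.   ]
0.04451995974290127
 20165 [276.9 181.7] mean [ 599.5 -136. ] rect [ 573.1 -117.7] [553.  387.1] 65.7
```

View pics/w4.png

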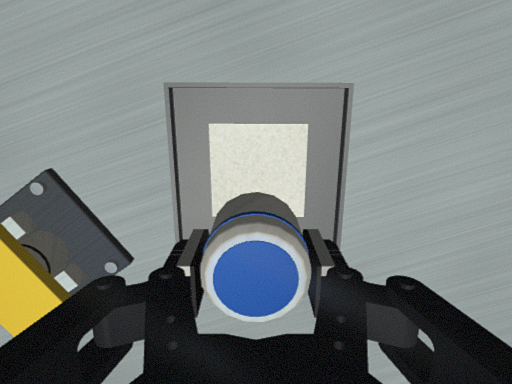

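View pics/s4.png

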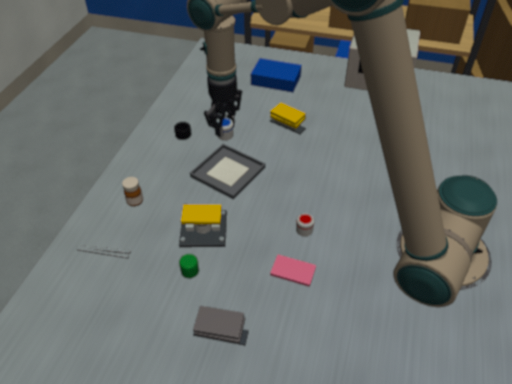

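The canister is held, the tray is straight below with the pad at (258,170), and the spacer plate stayed in place. Descending.

>>> step_arm(targets=[[[40, 2, -1], 0], [[80, 2, -1], 0], [[105, 2, -1], 0], [[120, 2, -1], 0], [[129, 2, -1], 0], [[133, 2, -1], 0], [[135, 2, -1], 0], [[135, 2, -1], 0], [[135, 2, -1], 0]])

```text
clock: 7.65
position: [0.6187, -0.1244, 0.0223]
ee_rot: [-0.115, 0.698, -0.116, -0.697]
contact_force: [-0.2, -0.2, -3.9]
width: 0.0447
```

```bash
python3 - <<'E'
from h import *
p=snap('wrist','w5'); plan([.618,-.1225,.02],71.2)
s=manip.get_state();print(s['width'],s['contact_force'])
E
```

```text
shift [ 2.3 -1.6  1.2] turn -0.0 jaw yaw now -108.8 q [-0.309  0.53   1.659 -0.     0.951  1.59 ] t 7.7 toolx [ 0.002 -0.001 -1.   ]
0.04470854917671428 [-0.07992357  0.99678872 -3.60863197]
```

View pics/w5.png

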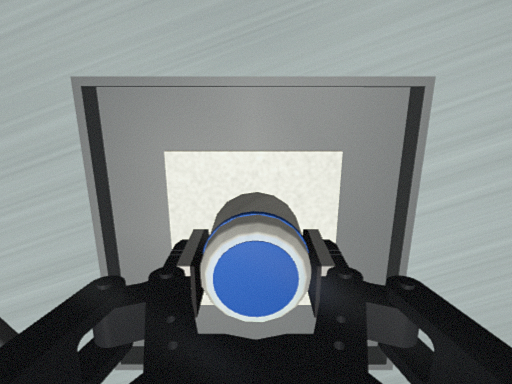

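Not yet in contact. I'll lower gently until it touches.

>>> step_arm(targets=[[[1.5, -1, 0.5], 0], [[2.5, -1, 0.5], 0], [[3.5, -1, 0.5], 0], [[3.5, -1, 0.5], 0], [[3.5, -1, 0.5], 0]])

```text
clock: 8.2
position: [0.6179, -0.1231, 0.0187]
ee_rot: [-0.116, 0.698, -0.116, -0.697]
contact_force: [-2.4, 0.8, 4.7]
width: 0.0447
```

Contact. Release, then rise.

>>> step_arm(targets=[[[0, 0, 0], 0], [[0, 0, 0], 0], [[0, 0, 0], 0], [[0, 0, 0], 0], [[0, 0, 0], 0], [[0, 0, 0], 0], [[-10, 0, 0], 0], [[-40, 0, 0], 0], [[-90, 0, 0], 0], [[-140, 0, 0], 0], [[-140, 0, 0], 0], [[-140, 0, 0], 0]], grip=0)

```text
clock: 9.4
position: [0.6187, -0.1234, 0.1604]
ee_rot: [-0.115, 0.699, -0.116, -0.696]
contact_force: [0.2, 0.5, 0.4]
width: 0.0854
```

```bash
python3 - <<'E'
from h import *
p=snap('wrist','w6'); plan([.609,.1045,.16],105.6)
s=manip.get_state();print(s['width'],s['contact_force'])
q=manip.get_image('side'); cv2.imwrite('pics/s6.png',cv2.resize(q['image'][140:270,130:300],None,fx=4,fy=4)[:,:,::-1])
E
```

```text
shift [  -1.7 -212.6   81.4] turn -34.4 jaw yaw now -108.8 q [-0.307  0.402  1.498 -0.     1.241  1.592] t 9.45 toolx [ 0.001 -0.    -1.   ]
0.08540373912296227 [ 0.11382542  0.53548424 -0.55769618]
```

View pics/w6.png

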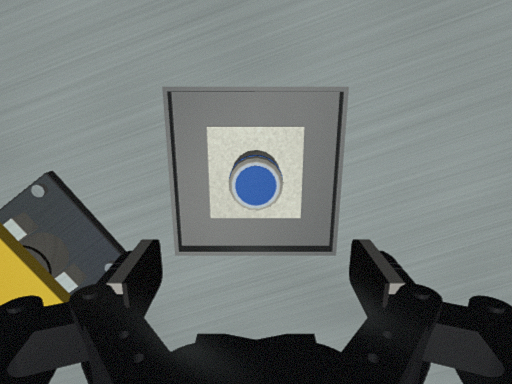

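View pics/s6.png

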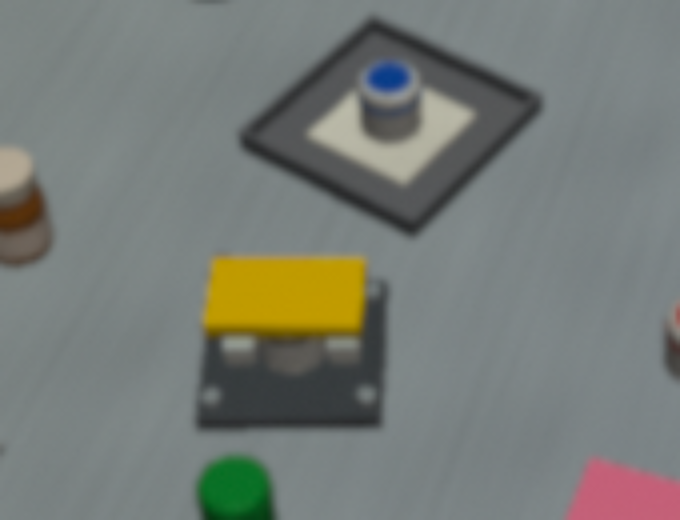

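The canister stands upright, central on the pad at (256,185). The plate is undisturbed. Next I move over the plate, at z 0.2 for the look.

>>> step_arm(targets=[[[-40, -212, 81], -34.4], [[-40, -212, 81], -34.4], [[-40, -212, 81], -34.4], [[-40, -212, 81], -34.4], [[-40, -212, 81], -34.4], [[-40, -212, 81], -34.4], [[-40, -212, 81], -34.4], [[-40, -212, 81], -34.4], [[-40, -212, 81], -34.4], [[-40, -212, 81], -34.4]])

```text
clock: 10.5
position: [0.6095, 0.1023, 0.1973]
ee_rot: [-0.095, -0.7, -0.095, 0.701]
contact_force: [0.1, 0.5, -0.6]
width: 0.0854
```

```bash
python3 - <<'E'
from h import *
p=snap('wrist','w7'); rect(p,mk(p,'y',(60,300,170,340)),.069); t=manip.get_image('top'); rect(t,mk(t,'y',(125,175,195,240)),.069,'top'); plan([.609,.1045,.1],105.5)
E
```

```text
7363 [253.3 173.1] mean [612.9 105. ] rect [610.6 104.3] [97.5 59.1] 15.6
top 215 [214.8 155.3] mean [592.6 116.4] rect [590.2 118.8] [69.1 32.1] 2.9
shift [97.6 -1.9  0. ] turn 0.0 jaw yaw now -74.5 q [ 0.055  0.36   1.464 -0.     1.318  1.355] t 10.6 toolx [-0. -0. -1.]
```

View pics/w7.png

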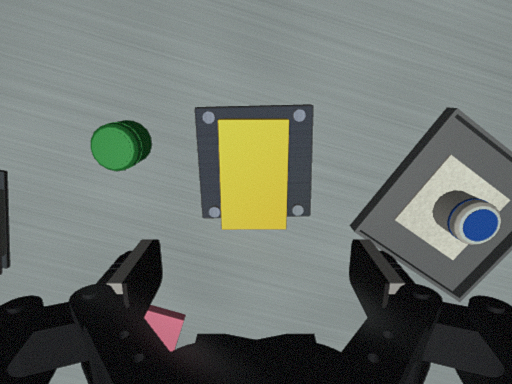

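>>> step_arm(targets=[[[40, -2, -1], 0], [[80, -2, -1], 0], [[110, -2, -1], 0], [[127, -2, -1], 0], [[136, -2, -1], 0], [[139.5, -2, -1], 0], [[139.5, -2, -1], 0], [[139.5, -2, -1], 0]])

```text
clock: 11.4
position: [0.6109, 0.1058, 0.0595]
ee_rot: [0.096, 0.701, 0.096, -0.7]
contact_force: [0.6, -0.1, -0.2]
width: 0.0852
```

```bash
python3 - <<'E'
from h import *
p=snap('wrist','w8'); rect(p,mk(p,'y',(60,340,170,340)),.069); plan([.6105,.1044,.057],105.6)
q=manip.get_image('side'); cv2.imwrite('pics/s8.png',cv2.resize(q['image'][160:270,150:280],None,fx=5,fy=5)[:,:,::-1])
E
```

```text
23902 [257.8 238.7] mean [617.1 106.3] rect [611.9 104.8] [95.5 58.7] 15.6
shift [2.6 1.3 0.8] turn -0.0 jaw yaw now -74.4 q [ 0.06   0.476  1.648 -0.     1.016  1.358] t 11.45 toolx [ 0.003  0.    -1.   ]
```

View pics/w8.png

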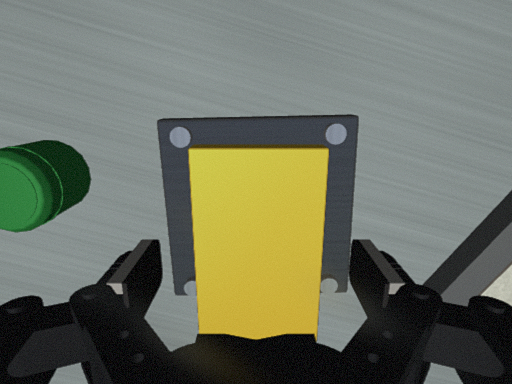

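View pics/s8.png

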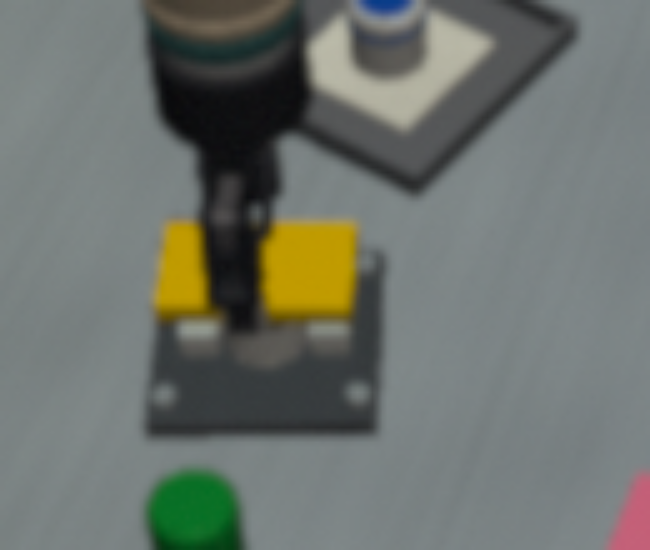

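>>> step_arm(targets=[[[4.5, 1.2, 0], 0], [[4.5, 1.2, 0], 0], [[4.5, 1.2, 0], 0], [[4.5, 1.2, 0], 0]])

```text
clock: 11.9
position: [0.6102, 0.1047, 0.0538]
ee_rot: [-0.096, -0.701, -0.096, 0.701]
contact_force: [1.0, 0.3, -0.7]
width: 0.0853
```

>>> step_arm(targets=[[[0, 0, 0], 0], [[0, 0, 0], 0], [[0, 0, 0], 0], [[0, 0, 0], 0], [[0, 0, 0], 0], [[0, 0, 0], 0], [[0, 0, 0], 0], [[0, 0, 0], 0]], grip=1, grip_force=40)

```text
clock: 12.7
position: [0.6105, 0.1047, 0.0541]
ee_rot: [0.096, 0.701, 0.096, -0.7]
contact_force: [-0.2, 0.5, 4.6]
width: 0.0588
```

```bash
python3 - <<'E'
from h import *
p=snap('wrist','w9'); plan([.6105,.1044,.057],105.6)
q=manip.get_image('side'); cv2.imwrite('pics/s9.png',cv2.resize(q['image'][160:270,150:280],None,fx=5,fy=5)[:,:,::-1])
E
```

```text
shift [-2.9  0.3  0.1] turn -0.0 jaw yaw now -74.4 q [ 0.058  0.482  1.653 -0.     1.006  1.356] t 12.75 toolx [ 0.001 -0.    -1.   ]
```

View pics/w9.png

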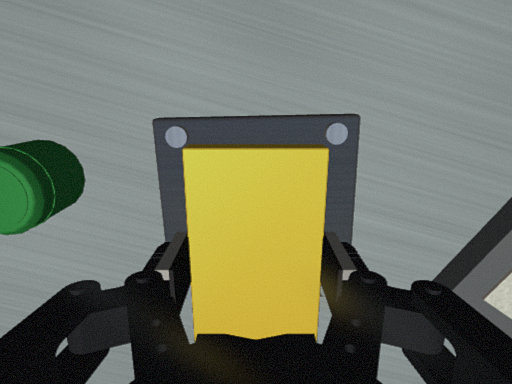

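View pics/s9.png

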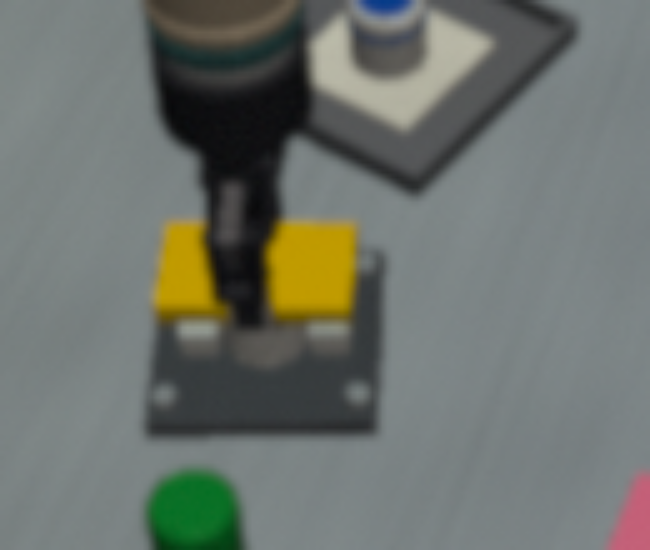

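Gripped at 59 mm, with the fingertips at about the plate's underside. Lift a little and check.

>>> step_arm(targets=[[[-10, 0, 0], 0], [[-30, 0, 0], 0], [[-70, 0, 0], 0], [[-110, 0, 0], 0], [[-140, 0, 0], 0], [[-140, 0, 0], 0], [[-140, 0, 0], 0]])

```text
clock: 13.5
position: [0.61, 0.1047, 0.194]
ee_rot: [0.096, 0.701, 0.096, -0.7]
contact_force: [-0.8, 0.4, -2.0]
width: 0.0587
```

```bash
python3 - <<'E'
from h import *
p=snap('wrist','w10'); plan([.39,-.344,.2],68.1)
q=manip.get_image('side'); cv2.imwrite('pics/s10.png',cv2.resize(q['image'][100:250,130:300],None,fx=4,fy=4)[:,:,::-1])
t=manip.get_image('top'); rect(t,mk(t,'y',(160,215,365,410)),.052)
E
```

```text
shift [ -6.6 373.2 331.8] turn 37.5 jaw yaw now -74.4 q [ 0.058  0.364  1.47  -0.     1.31   1.356] t 13.55 toolx [-0.002 -0.    -1.   ]
 668 [388.1 187.8] mean [ 500. -389.] rect [ 500.  -388.6] [ 64.9 100.9] 72.5
```

View pics/w10.png

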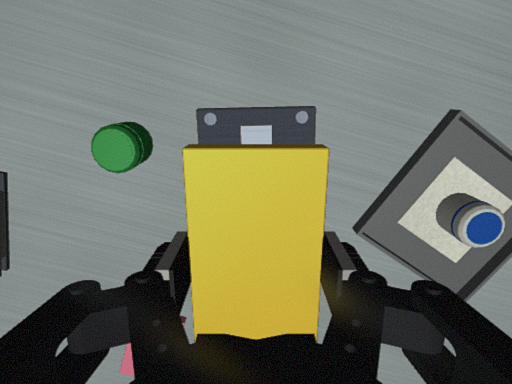

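View pics/s10.png

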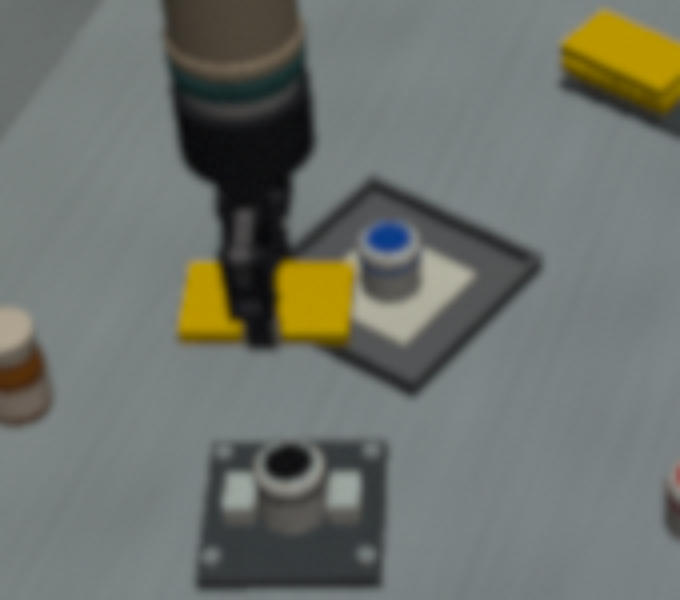

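The plate came up level, with the black-marked canister still in its base. Now to a viewing pose short of the pile.

>>> step_arm(targets=[[[-6, 27, 24], 2], [[-6, 60, 53], 5], [[-6, 95, 85], 8], [[-6, 130, 116], 12], [[-6, 165, 147], 16], [[-6, 200, 178], 20], [[-6, 235, 209], 24], [[-6, 270, 240], 28], [[-6, 305, 271], 32], [[-6, 335, 298], 35], [[-6, 360, 320], 37], [[-6, 373, 332], 37.5], [[-6, 373, 332], 37.5], [[-6, 373, 332], 37.5], [[-6, 373, 332], 37.5], [[-6, 373, 332], 37.5]])

```text
clock: 15.25
position: [0.3911, -0.3426, 0.1995]
ee_rot: [0.134, -0.694, 0.134, 0.694]
contact_force: [-0.1, -0.1, -0.7]
width: 0.0587
```

```bash
python3 - <<'E'
from h import *
p=snap('wrist','w11')
m=mk(p,'y',(0,140,0,512)); 
if m.sum()>50: rect(p,m,.052)
print([(np.round(d['xyz'],3),d['confidence']) for d in manip.search_frame(p,'pile')])
plan([.501,-.389,.1],68.1)
E
```

```text
6816 [257.7  47.3] mean [ 491.1 -385.2] rect [ 489.2 -384. ] [60.3 76.5] 68.5
[(array([ 0.491, -0.386,  0.048]), 0.92)]
shift [  99.8    2.  -119.1] turn 0.1 jaw yaw now -111.8 q [-0.854  0.214  1.671  0.     1.256  1.098] t 15.35 toolx [ 0.  0. -1.]
```

View pics/w11.png

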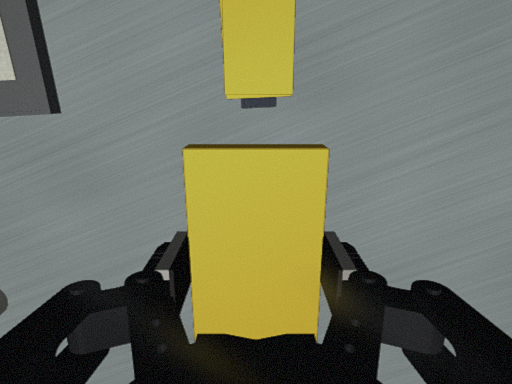

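The near part of the pile shows at (258,48), cut off by the top of the frame. I'll back off 45 mm to see all of it.

>>> step_arm(targets=[[[-10, 0, 22], 0], [[-20, 0, 45], 0], [[-20, 0, 45], 0], [[-20, 0, 45], 0], [[-20, 0, 45], 0]])

```text
clock: 15.85
position: [0.3497, -0.3271, 0.2197]
ee_rot: [-0.134, 0.695, -0.134, -0.694]
contact_force: [-0.0, -1.1, -1.6]
width: 0.0583
```

```bash
python3 - <<'E'
from h import *
p=snap('wrist','w12')
m=mk(p,'y',(0,135,150,400)); rect(p,m,.052); print(np.nonzero(m)[0].min())
# held plate centre rel. TCP, estimated at top-face height
pos,R,s=tool(); 
m=mk(p,'y',(140,345,170,340)); rect(p,m,pos[2]+.015,'held'); print(pos)
v,u=np.nonzero(m); 
for r in (160,200,230): c=u[v==r]; print(r,c.min(),c.max(), R.T@(ray(p,c.mean(),r,pos[2]+.015)-pos))
r=u[0:0]
for r in (20,50,80):
  k=mk(p,'y',(0,135,150,400)); c=np.nonzero(k[r])[0]; print(r,c.min() if len(c) else None,c.max() if len(c) else None)
E
```

```text
3102 [256.2  22.8] mean [ 471.7 -377.5] rect [ 470.1 -377.2] [58.7 39.3] 68.1
0
held 24798 [255.2 238.7] mean [ 357.7 -330.6] rect [ 353.  -328.7] [58.7 91.7] 68.1
[ 0.34965013 -0.32712289  0.21955787]
160 183 327 [-0.01498686  0.00018839 -0.0450607 ]
200 186 324 [-0.01499185  0.00017766 -0.02794308]
230 188 322 [-0.01499585  0.00016909 -0.01425718]
20 224 289
50 None None
80 None None
```

View pics/w12.png

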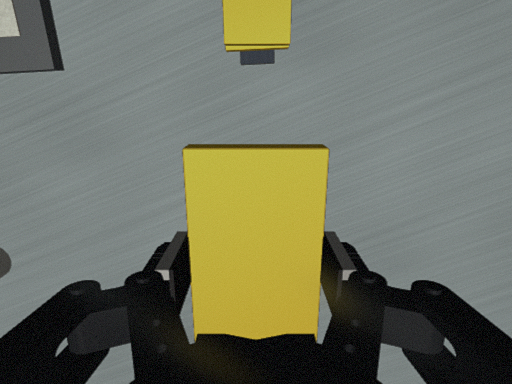

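That was the wrong way, since up in the image is tool −z. Going forward 70 mm instead.

>>> step_arm(targets=[[[0, 0, -30], 0], [[10, 0, -60], 0], [[10, 0, -71], 0], [[10, 0, -71], 0], [[10, 0, -71], 0], [[10, 0, -71], 0]])

```text
clock: 16.5
position: [0.414, -0.353, 0.2099]
ee_rot: [0.134, -0.694, 0.134, 0.695]
contact_force: [-0.7, 0.5, -0.9]
width: 0.0588
```

```bash
python3 - <<'E'
from h import *
p=snap('wrist','w13')
m=mk(p,'y',(0,144,150,400)); 
for r in range(0,146,6):
  c=np.nonzero(m[r])[0]; print(r,(c.min(),c.max(),len(c)) if len(c) else None,end=' ')
print(tool()[0]); plan([.501,-.389,.1],68.1)
E
```

```text
0 None 6 (np.int64(222), np.int64(290), 69) 12 (np.int64(219), np.int64(290), 71) 18 (np.int64(219), np.int64(290), 72) 24 (np.int64(220), np.int64(290), 71) 30 (np.int64(220), np.int64(290), 70) 36 (np.int64(221), np.int64(290), 69) 42 (np.int64(221), np.int64(290), 69) 48 (np.int64(223), np.int64(289), 67) 54 (np.int64(222), np.int64(289), 68) 60 (np.int64(222), np.int64(289), 68) 66 (np.int64(224), np.int64(289), 66) 72 (np.int64(224), np.int64(289), 66) 78 (np.int64(224), np.int64(289), 66) 84 (np.int64(224), np.int64(289), 66) 90 (np.int64(225), np.int64(288), 64) 96 (np.int64(225), np.int64(288), 64) 102 (np.int64(225), np.int64(288), 64) 108 (np.int64(225), np.int64(288), 64) 114 (np.int64(225), np.int64(288), 64) 120 (np.int64(225), np.int64(288), 64) 126 None 132 None 138 None 144 None [ 0.41397852 -0.35308595  0.21007563]
shift [110.    0.8 -94.2] turn -0.0 jaw yaw now -111.9 q [-0.834  0.243  1.606 -0.     1.294  1.12 ] t 16.55 toolx [-0.  0. -1.]
```

View pics/w13.png

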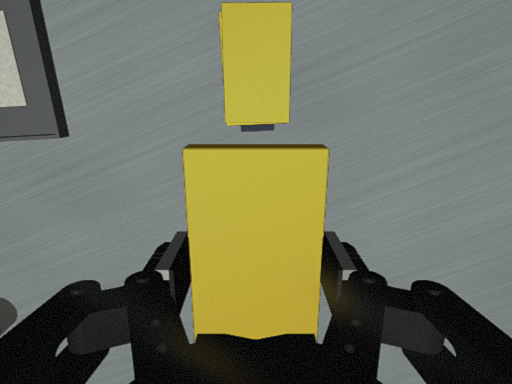

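All of the pile's top plate now shows, with corners about (222,3), (291,3), (288,122), (226,122).

```bash
python3 - <<'E'
from h import *
p=manip.get_image('wrist')
cv2.imwrite('pics/w13c.png',cv2.resize(p['image'][0:145,200:310],None,fx=5,fy=4)[:,:,::-1])
C=[ray(p,u,v,.052)*1000 for u,v in [(222,2.5),(291,2.5),(288.7,122.5),(225.5,122.5)]]
C=np.array(C)[:,:2]; print(np.round(C,1),C.mean(0),[np.linalg.norm(C[i]-C[i-1]).round(1) for i in range(4)])
for a,b in ((1,2),(0,3)): d=C[a]-C[b]; print(np.degrees(np.arctan2(d[1],d[0])))
c=C.mean(0)/1000; plan([c[0],c[1],.1],68.1)
E
```

```text
[[ 559.2 -381.8]
 [ 537.5 -435.7]
 [ 445.1 -399.5]
 [ 467.  -345.1]] [ 502.20461501 -390.5048731 ] [np.float64(99.3), np.float64(58.1), np.float64(99.3), np.float64(58.7)]
-21.379234774262674
-21.730142599540365
shift [110.2   1.7 -95.7] turn -0.0 jaw yaw now -111.9 q [-0.834  0.243  1.605 -0.     1.293  1.12 ] t 16.6 toolx [-0. -0. -1.]
```

View pics/w13c.png

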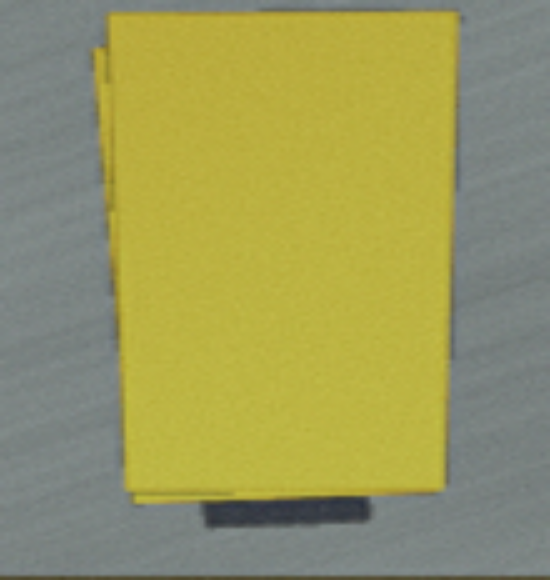

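>>> step_arm(targets=[[[20, 1.5, -30], 0.2], [[50, 1.5, -60], 0.2], [[80, 1.5, -85], 0.2], [[105, 1.5, -95], 0.2], [[125, 1.5, -95], 0.2], [[138, 1.5, -95], 0.2], [[145, 1.5, -95], 0.2], [[150, 1.5, -95], 0.2], [[150, 1.5, -95], 0.2], [[150, 1.5, -95], 0.2]])

```text
clock: 17.6
position: [0.5027, -0.3908, 0.0609]
ee_rot: [-0.135, 0.695, -0.136, -0.693]
contact_force: [0.5, -0.8, 0.6]
width: 0.0588
```

```bash
python3 - <<'E'
from h import *
p=snap('wrist','w14'); plan([.5017,-.3903,.049],68.2)
q=manip.get_image('side'); cv2.imwrite('pics/s14.png',cv2.resize(q['image'][60:160,220:350],None,fx=5,fy=5)[:,:,::-1])
E
```

```text
shift [11.9 -0.1  1.3] turn -0.3 jaw yaw now -112.1 q [-0.77   0.496  1.605 -0.     1.038  1.187] t 17.65 toolx [ 0.001 -0.001 -1.   ]
```

View pics/w14.png

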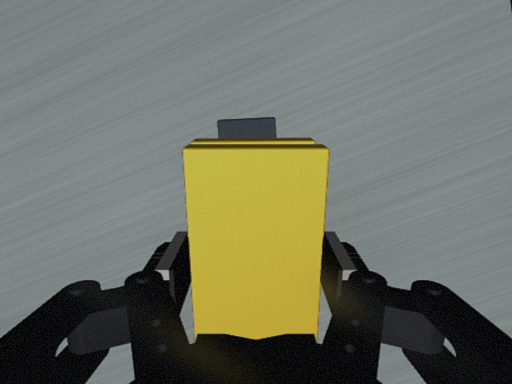

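View pics/s14.png

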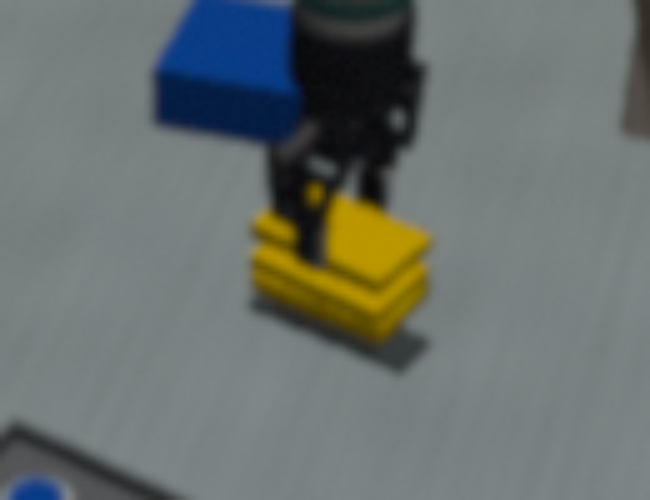

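The plate hovers over the pile, squarely aligned to within about 2 mm, with the far edges at rows 140 and 147. Lowering to contact.

>>> step_arm(targets=[[[4, -0.8, 0.8], -0.2], [[7, -0.8, 0.8], -0.2], [[9, -0.8, 0.8], -0.2], [[9, -0.8, 0.8], -0.2], [[10, -0.8, 0.8], -0.2], [[10, -0.8, 0.8], -0.2], [[10, -0.8, 0.8], -0.2]])

```text
clock: 18.4
position: [0.502, -0.3894, 0.0498]
ee_rot: [-0.134, 0.694, -0.134, -0.694]
contact_force: [-0.2, -0.4, -0.1]
width: 0.0586
```

>>> step_arm(targets=[[[0.7, 0, 0], 0], [[0.7, 0, 0], 0], [[0.7, 0, 0], 0]])

```text
clock: 18.7
position: [0.5021, -0.3894, 0.0492]
ee_rot: [-0.134, 0.694, -0.134, -0.694]
contact_force: [-0.1, 0.3, -0.8]
width: 0.0591
```

```bash
python3 - <<'E'
from h import *
p=snap('wrist','w15'); s=manip.get_state(); print(s['position'],s['contact_force'])
q=manip.get_image('side'); cv2.imwrite('pics/s15.png',cv2.resize(q['image'][60:160,220:350],None,fx=5,fy=5)[:,:,::-1])
cv2.imwrite('pics/w15c.png',cv2.resize(p['image'][100:260,150:360],None,fx=3,fy=3)[:,:,::-1])
E
```

```text
[ 0.50207066 -0.38940397  0.04918856] [-0.39471551  0.04887531 -0.96984396]
```

View pics/w15c.png

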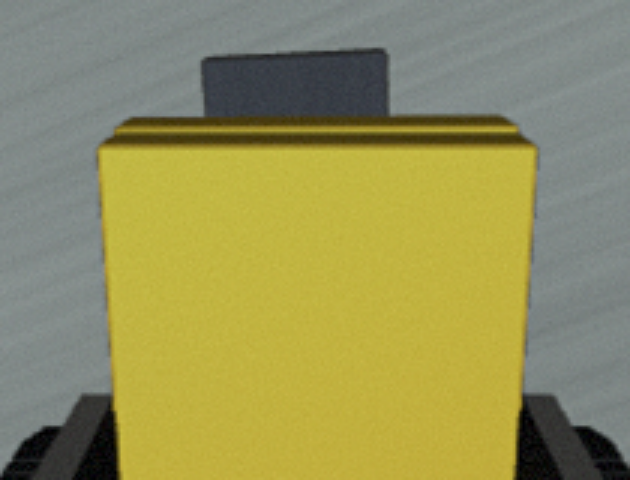

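View pics/s15.png

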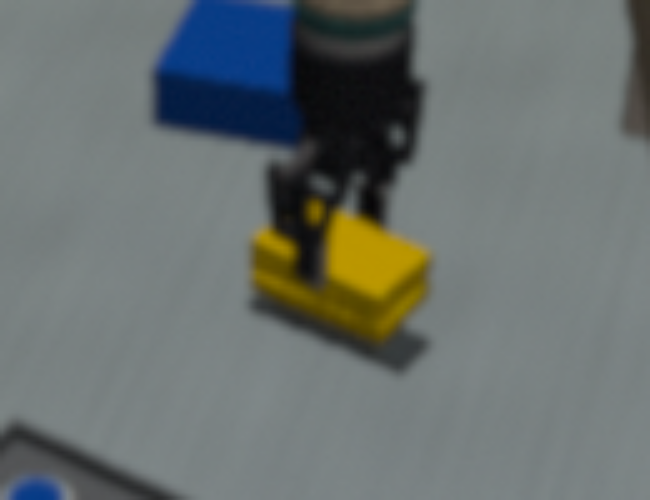

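The gap is almost closed but there is no contact yet. Continuing in small steps.

>>> step_arm(targets=[[[0.7, 0, 0], 0], [[0.7, 0, 0], 0], [[1.2, 0, 0], 0], [[1.2, 0, 0], 0]])

```text
clock: 19.2
position: [0.5021, -0.3895, 0.0491]
ee_rot: [-0.134, 0.694, -0.135, -0.694]
contact_force: [-0.9, 1.7, 6.3]
width: 0.0588
```

Contact at about 7 N. Back off 0.5 mm, release, and rise straight up.

>>> step_arm(targets=[[[-0.5, 0, 0], 0], [[-0.5, 0, 0], 0], [[-0.5, 0, 0], 0], [[-0.5, 0, 0], 0], [[-0.5, 0, 0], 0], [[-0.5, 0, 0], 0], [[-0.5, 0, 0], 0]], grip=0)

```text
clock: 19.9
position: [0.502, -0.3893, 0.0483]
ee_rot: [0.134, -0.694, 0.134, 0.694]
contact_force: [-0.1, 0.4, -0.4]
width: 0.0857
```

>>> step_arm(targets=[[[-10, 0, 0], 0], [[-40, 0, 10], 0], [[-80, 0, 30], 0], [[-120, 0, 60], 0], [[-150, 0, 90], 0], [[-150, 0, 90], 0], [[-150, 0, 90], 0]])

```text
clock: 20.6
position: [0.4187, -0.3561, 0.2]
ee_rot: [-0.134, 0.695, -0.135, -0.693]
contact_force: [0.4, -0.4, -0.6]
width: 0.0854
```

```bash
python3 - <<'E'
from h import *
p=snap('wrist','w16'); s=manip.get_state(); print(s['position'],s['contact_force'],s['width'])
t=manip.get_image('top'); q=manip.get_image('side')
cv2.imwrite('pics/s16.png',cv2.resize(q['image'][90:220,180:320],None,fx=4,fy=4)[:,:,::-1])
rect(p,mk(p,'y',(0,235,160,345)),.064,'w'); rect(t,mk(t,'y',(160,215,365,410)),.064,'top')
for n,pp in (('top',t),('side',q)):
  for k in ('canister','spacer','pile'): print(n,k,[(np.round(d['xyz'],3).tolist(),round(d['confidence'],2)) for d in manip.search_frame(pp,k)])
E
```

```text
[ 0.41878069 -0.3558528   0.19859405] [-0.00882917 -0.24724168  0.21119118] 0.08545590275001888
w 9125 [254.6  67.3] mean [ 504.3 -390.5] rect [ 502.  -389.1] [59.9 98.5] 68.1
top 593 [389.8 185.8] mean [ 504.7 -389.6] rect [ 499.9 -389.3] [57.3 96.9] 68.3
top canister [([0.616, -0.123, 0.052], 0.56), ([0.597, 0.235, 0.041], 0.55)]
top spacer [([0.353, 0.169, 0.005], 0.82)]
top pile [([0.616, -0.122, 0.006], 0.25)]
side canister [([0.607, -0.113, 0.046], 0.74), ([0.59, 0.248, 0.044], 0.56)]
side spacer [([0.501, -0.38, 0.066], 0.94), ([0.352, 0.173, 0.014], 0.81)]
side pile [([0.495, -0.363, 0.045], 0.46)]
```

View pics/w16.png

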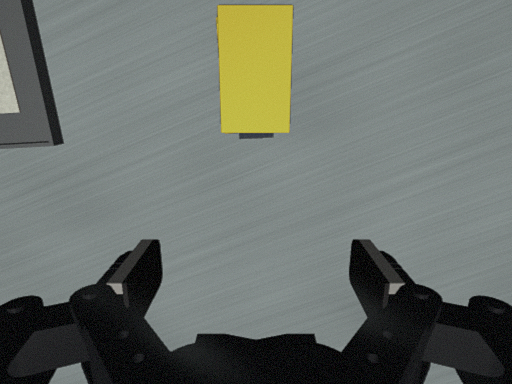

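View pics/s16.png

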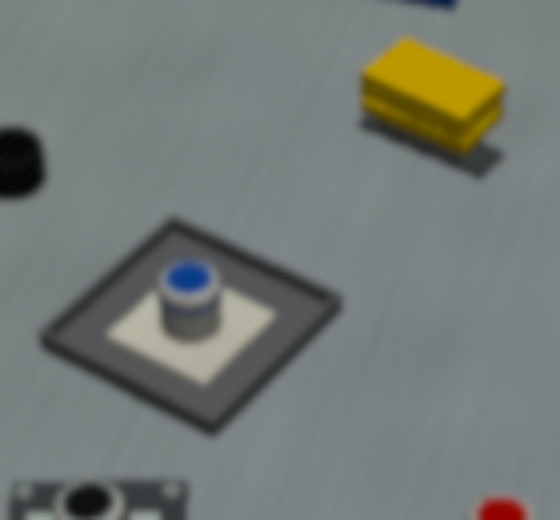

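The spacer lies flush and square on the pile at (255,68), and the canister stands on the pad. The gripper is clear of everything, so I'm handing in.

```bash
python3 -c "
from rig import manip
print(manip.sign_off())"
```

```text
the job is handed in; nothing more can be done
None
```

The blue-banded canister is standing on the white pad in the tray, and the yellow spacer plate is lying on the yellow pile. I handed the job in at about 21 s of the 64 s allowed; the hand-in gives no verdict.

- **Canister:** the last images show it upright. The network put it at (0.616, -0.123) in the top view, about 1–2 mm from the pad centre I measured. In the side view it put the canister about 14 mm off, which I take as a biased sighting of its near side; that is still inside the 45 mm limit.
- **Spacer:** the wrist camera puts its centre at (0.502, -0.389), about 1–2 mm from where I measured the pile before placing. Its long sides are within about 0.5° of the pile's, and it touched down at about 7 N. In the images it sits flat and flush.
- **Pile:** I saw no sign that it was shoved. The spacer now covers its top plate, so I judged this from how the edges line up and did not measure it. The network gave only weak sightings of the pile after placing, and the top-view one was plainly wrong because it landed on the tray.
- **Gripper:** it was open and clear of everything, reading about zero force.

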